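# Crack the sealed lid of the drying pot

## Robot

A 7-joint arm with a two-finger parallel gripper is mounted at the origin on a cart in front of the work surface, level with it; the furniture and walls round the work are solid. World frame = base frame: x ahead of the robot, y to its left, z up, the work surface at z = 0. Lengths are in m, angles in rad, forces in N, time in s.
With the tool pointing down it reaches from about 0.425 to 0.925 m from the base axis. Payload 6.8 kg.
Tool frame: the origin (TCP) lies between the finger pads; the fingertips stand 14 mm ahead of it and the grasp point (between the pads) lies 5 mm behind it; z points along the fingers, y is the direction in which the jaws open and shut (so a half turn about z gives the same grasp; the last joint's range is limited). The gripper opens to 85 mm and grips with 20 to 120 N. Pads are 22 mm wide; open, the fingers measure 114 mm over their backs; the gripper's body (76 mm by 85 mm) begins 54 mm behind the grasp point. The pads swing forward as they close: fully open they stand 13 mm farther back than shut.
Start: joints at [1.044, 0.477, 0.022, 1.555, -0.011, 1.109, -0.083], TCP at [0.275, -0.617, 0.245] pointing down, gripper open.
Joint ranges: [-2.96, 2.96], [-0.34, 2.1], [-1.41, 1.46], [0.24, 2.44], [-1.37, 4.51], [0.17, 1.92], [-2.96, 2.96]. Speed limits (rad/s): [2.39, 2.39, 3.14, 3.14, 3.14, 3.14, 3.14].

## Interface

Orientations are given as a unit quaternion [w, x, y, z].
In Python, from station import bot gives the robot as it stands.
- The arm moves only by the shell command python3 -m crank 'ROWS' [FORCE]. ROWS is JSON, a list of rows, each a list of 3 entries, a list of its own where there are three numbers: the shift along the tool's x, y, z in m, then the turn, a rotation vector about the tool's x, y, z in degrees, then the finger opening in m, from 0 to 0.0854. A call has 1 to 10 rows; each row shifts and turns the commanded pose from where the row before left it, along the tool's axes as they then stand; what a row does not reach is not made up. A row lasts 1/8 s, in which the tool goes at most 62.5 mm and 10.7 degrees, less where a joint would pass 70% of its speed; a pose out of reach is approached as far as the arm can. A call is refused whole if a number of a shift passes 0.0625 or a number of a turn 10.7, either way. A call with a gripper value outside its range is refused whole. The fingers move at their own pace and stop on an object; FORCE is the grip in N (left out, the last holds). Time passes only in rows, so rows that do not move let the fingers close. It gives the time, the measured TCP pose, the force and the opening at its end, in the units of the state.
- bot.get_obs(): the state, without advancing time (a new reading comes with each control period).
- bot.read_camera(name): name is "side" or "top" or "wrist"; returns (picture, depth): 384x512x3 uint8, red, green, blue; 384x512 float32, m along the optical axis (not along the pixel's ray), 0 where there is no reading.
- bot.calibration(name): a dict with "fx", "fy", "cx", "cy" (pixels), "extrinsics" (4x4, takes a point from camera to world coordinates). Camera axes: x right, y down, z forward; pixel columns grow to the right and rows downward; lengths in m; the calibration is good to about 2 mm. A picture is of the moment at which its call begins: read the wrist's pose just before it. calibration takes no time and is no camera call; for the wrist camera it gives the pose at the moment of the call.
- bot.hand_in(): hands the job in, once; it reports no verdict.
The state is a dict: "t": time; "q": joint angles; "joint_vel": joint speeds; "joint_torque": joint torques, N m; "eef_pos": TCP position; "tool_rot": TCP orientation; "contact_force": force on the tool from outside, world axes, zero at the start; "torque": the same for the moment, N m; "gripper_width": opening from 0.0 (shut) to 1.0 (fully open).
Only numpy, scipy, OpenCV 4.12 (cv2) and the standard library are available. Lean on these libraries where they do the work, as an engineer would, in place of code of your own. Each camera call takes 0.05 s, during which the arm holds its last target.

## Task

Lift the steel cover plate straight up off the two pins of the drying chamber and lay it flat in the middle of the cork pad. Then take the round lid below by its knob, pull it free of its gripping rubber seal without letting it fly up, and hold it level over the pot, raised about 2 cm and touching nothing else, so that air bleeds in gently. Finish while still holding the lid there, and do not disturb the other things on the desk.

Things in the scene. Friction and masses are not known exactly. Their poses are not given: they have to be found in the camera images.
- dry_chamber: grey drying chamber, fixed: foot 120 (x) x 152 mm (y); round pot, 98 mm outside, 80 mm bore, rim 60 mm above the desk; a cheek each side (80 mm long in x, 13 mm thick, top 106 mm up) with one 6 mm pin, 15 mm tall, at x = 0, y = +-68 mm. Gauge and nozzle low on the front. Origin: centre of underside, on the desk; x front to back, z up. Open to front and back, so close the fingers along x
- cover_plate: loose steel plate, 104 (x) x 156 (y) x 5 mm, about 0.4 kg, a 9 mm hole 68 mm either side of the middle, an upright knob in the middle of its top; it rests on the two cheeks, the pins through its holes, 12 mm above the lid's knob. Origin: centre of its underside (106 mm above the desk at the start), y along its length, z up
- plate_knob (a point): in the cover plate's knob, 29 mm above the plate's underside; the knob is a 21 mm wide upright cylinder from 8 to 38 mm above the underside
- lid: loose round aluminium lid, 0.25 kg: flange 100 mm across, 8 mm thick, knob on top, beaded plug 13.5 mm deep below. Origin: centre of the flange's underside, 60 mm above the desk when shut; z up. Rubber lips in the pot's mouth grip the bead: pull peaks at about 15 N (10 to 20) at 4 to 8 mm of lift, then drops at once, the lips pushing up with up to 10 N till 11 mm; then only its weight is left
- lid_knob (a point): in the lid's knob, 26 mm above the flange's underside; the knob is 22 mm wide, upright and cylindrical from 16 to 32 mm above the flange's underside (narrower, 17 mm, below that), its top 34 mm above it
- cork_pad: plain cork pad flat on the desk, 124 x 172 x 5 mm, fixed; origin at the centre of its underside, y along its length
- tweezers: bystander: steel tweezers, 122 x 13 x 9 mm, lying on the desk between chamber and pad
- clear_box: bystander: clear parts box, 39 x 36 x 15 mm, between chamber and pad, farther back
- parts_dish: bystander: blue round parts dish, 101 mm across, 16 mm high, behind the left of the two working places
- case_ring_0: bystander: silvery open watch case ring, 44 x 48 x 6 mm, flat on the desk at the far left
- case_ring_1: bystander: brass-coloured open watch case ring, 44 x 48 x 6 mm, flat on the desk at the far left

How it is judged:
On the way, in this order (a step that is already met when the one before it is completed fails the run):
1. the cover plate is lifted clear of the pins, the lid staying shut (z of cover_plate in the frame of dry_chamber above 0.122 m and z of lid in the frame of dry_chamber below 0.065 m), for 0.1 s.
2. the cover plate lies flat on the cork pad, let go, the lid still shut (horizontal distance between cover_plate and cork_pad below 0.03 m and height (world z) of cover_plate below 0.009 m and angle between cover_plate's own z axis and vertical below 0.05 rad and linear speed of cover_plate below 0.02 m/s and contact force between the fingers and cover_plate below 0.05 N and z of lid in the frame of dry_chamber below 0.065 m), for 0.2 s.
3. the lid is pulled free of its seal by the knob (z of lid in the frame of dry_chamber above 0.072 m and contact force between the fingers and lid above 0.5 N and distance between the grasp point and lid_knob below 0.04 m), for 0.2 s.
At the end, for the whole second after the job is handed in: The fingers still hold the lid by its knob, steady, level within 0.15 rad, 13 to 32 mm above its seat and within 15 mm of the pot's middle, carried by nothing else; the cover plate lies still and flat on the cork pad, its centre within 30 mm of the pad's centre (z of lid in the frame of dry_chamber between 0.073 and 0.092 m and horizontal distance between lid and dry_chamber below 0.015 m and angle between lid's own z axis and vertical below 0.15 rad and linear speed of each of lid, cover_plate below 0.02 m/s and contact force between the fingers and lid above 0.5 N and distance between the grasp point and lid_knob below 0.04 m and contact force between lid and dry_chamber below 0.3 N and contact force between lid and cover_plate below 0.05 N and contact force between cover_plate and cork_pad above 1 N and horizontal distance between cover_plate and cork_pad below 0.03 m and height (world z) of cover_plate below 0.009 m and angle between cover_plate's own z axis and vertical below 0.05 rad); the arm keeps its last pose, push and grip.
It fails at once if the lid flew up (more than 60 mm above its seat) (z of lid in the frame of dry_chamber above 0.12 m).
It fails at once if the cover plate was tipped over (angle between cover_plate's own z axis and vertical above 0.6 rad).
It fails at once if a bystander was pushed out of its place (distance of any of tweezers, clear_box, parts_dish, case_ring_0, case_ring_1 from where it was at the start of the episode above 0.03 m).
It also fails if it takes over 54 s, if anything falls off the work surface, if the arm or the gripper's body presses on something with over 40 N, if the wrist force passes 120 N, or if a joint passes its speed limit or range.

## Working session

There is one attempt and no reset: what is moved stays moved. The work goes in short steps, Python scripts to look and compute and a shell command to move; the robot and the scene stay as the last step left them, time stands still between calls to the robot, and variables do not carry over. Pictures are saved under pics/ and viewed, and the job is handed in when it is done.

```bash
ls; mkdir -p pics
python3 - <<'E'
from station import bot
import cv2,numpy as np
o=bot.get_obs()
for k,v in o.items(): print(k,np.round(v,4))
for n in("side","top","wrist"):
    c=bot.calibration(n); print(n,{k:np.round(v,4).tolist() for k,v in c.items()})
    p,d=bot.read_camera(n); cv2.imwrite(f"pics/{n}0.png",p[:,:,::-1]); np.save(f"pics/{n}0.npy",d)
E
```

```text
pics
t 0.0
q [ 1.0439  0.4778  0.0223  1.5565 -0.0115  1.1093 -0.0831]
joint_vel [0.     0.0007 0.0002 0.0013 0.0012 0.0004 0.0001]
joint_torque [-6.00000e-04 -5.96465e+01  1.60810e+00 -2.81203e+01  1.25000e-02
  9.20000e-03 -0.00000e+00]
eef_pos [ 0.2743 -0.6161  0.2443]
tool_rot [-9.000e-04  9.782e-01  2.079e-01 -2.000e-04]
contact_force [-0.7695  0.1817  0.9836]
torque [0.0311 0.0574 0.0494]
gripper_width 1.0019
side {'fx': 439.494, 'fy': 439.494, 'cx': 257.1502, 'cy': 182.896, 'extrinsics': [[0.4095, 0.8092, -0.4213, 0.9915], [0.9123, -0.3587, 0.1977, 0.0406], [0.0088, -0.4653, -0.8851, 0.9518], [0.0, 0.0, 0.0, 1.0]]}
top {'fx': 378.5072, 'fy': 378.5072, 'cx': 249.28, 'cy': 189.4897, 'extrinsics': [[-0.0282, -0.9971, 0.071, 0.495], [-0.9994, 0.0296, 0.0189, 0.2362], [-0.021, -0.0704, -0.9973, 1.078], [0.0, 0.0, 0.0, 1.0]]}
wrist {'fx': 343.7062, 'fy': 343.7062, 'cx': 256.3609, 'cy': 190.4013, 'extrinsics': [[0.407, -0.8813, -0.24, 0.3344], [-0.9134, -0.3935, -0.1042, -0.5887], [-0.0026, 0.2616, -0.9652, 0.3729], [0.0, 0.0, 0.0, 1.0]]}
```

View pics/top0.png

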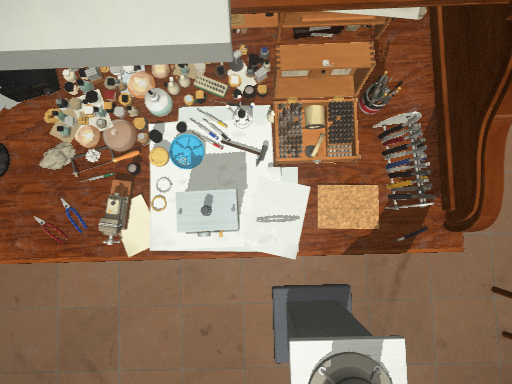

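View pics/side0.png

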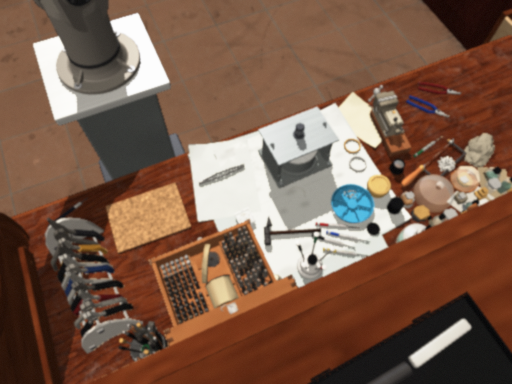

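The top view shows the plate on the chamber at about (208,210), with its knob at (207,209). The cork pad is at (348,207), the tweezers at (278,218) and the dish at (187,151). Next I'll measure the poses.

```bash
cat > h.py <<'E'
import numpy as np,cv2
from scipy.spatial.transform import Rotation as R
def ray(c,uv,z):
    E=np.array(c["extrinsics"]);uv=np.atleast_2d(uv).astype(float)
    d=np.c_[(uv[:,0]-c["cx"])/c["fx"],(uv[:,1]-c["cy"])/c["fy"],np.ones(len(uv))]@E[:3,:3].T
    return E[:3,3]+d*((z-E[2,3])/d[:,2])[:,None]
def cloud(c,d):
    E=np.array(c["extrinsics"]);v,u=np.mgrid[:d.shape[0],:d.shape[1]]
    P=np.stack([(u-c["cx"])/c["fx"]*d,(v-c["cy"])/c["fy"]*d,d],-1)
    return P@E[:3,:3].T+E[:3,3]
def rect(P):
    (cx,cy),(w,h),a=cv2.minAreaRect((P[:,:2]*1000).astype(np.float32)); return np.round([cx,cy,w,h,a],1)
E
python3 - <<'E'
from station import bot
from h import *
for n in("top","side"):
    c=bot.calibration(n);im=cv2.imread(f"pics/{n}0.png");d=np.load(f"pics/{n}0.npy")
    W=cloud(c,d);hsv=cv2.cvtColor(im,cv2.COLOR_BGR2HSV)
    # cork
    m=((hsv[...,0]>8)&(hsv[...,0]<25)&(hsv[...,2]>150)&(hsv[...,1]>60)).astype(np.uint8)
    m=cv2.morphologyEx(m,cv2.MORPH_OPEN,np.ones((3,3)));m=cv2.morphologyEx(m,cv2.MORPH_CLOSE,np.ones((5,5)))
    for q in cv2.findContours(m,0,2)[0]:
        if cv2.contourArea(q)>1000: print(n,"cork?",cv2.boundingRect(q),rect(ray(c,q[:,0],.005)))
    s=(W[...,2]>.1)&(W[...,2]<.12)&(d>0)&(W[...,0]<.7)&(W[...,1]>.1)
    s=s.astype(np.uint8);
    for q in cv2.findContours(s,0,2)[0]:
        if cv2.contourArea(q)>300: print(n,"plate",cv2.boundingRect(q),rect(ray(c,q[:,0],.111)), np.median(W[...,2][s>0]))
    k=(W[...,2]>.125)&(W[...,2]<.16)&(d>0)&(W[...,0]<.7)&(W[...,0]>.3)&(W[...,1]>.1)&(W[...,1]<.6)
    print("knob",k.sum(),W[k].mean(0),W[k].min(0),W[k].max(0))
E
```

```text
top cork? (318, 185, 61, 44) [515.3 -20.4 170.  121.3  88.3]
top cork? (45, 87, 55, 61) [779.  767.8 179.8 133.   27.6]
top cork? (274, 42, 100, 119) [821.9  34.8 286.5 345.7  88.2]
top plate (176, 189, 62, 44) [514.1 365.7 104.  156.4   1.5] 0.11221466793423074
knob 65 [0.51391972 0.36449522 0.14389032] [0.5041092 0.3549872 0.1278754] [0.52390679 0.37491999 0.14879486]
side cork? (151, 220, 144, 125) [713.5  80.7 291.7 193.   90. ]
side cork? (108, 183, 82, 69) [515.3 -18.1 173.2 125.2  87.5]
side cork? (414, 167, 86, 52) [748.7 675.7 228.3  95.9  82.2]
side plate (259, 106, 81, 59) [514.7 367.4 106.4 157.6   1.5] 0.11080703637581601
knob 95 [0.51671036 0.36560741 0.13912887] [0.50269581 0.35728281 0.12549078] [0.52580693 0.37689534 0.14723515]
```

Run:
```python
import cv2
im=cv2.imread("pics/top0.png")[130:260,140:400];cv2.imwrite("pics/topc.png",cv2.resize(im,None,fx=3,fy=3,interpolation=2))
im=cv2.imread("pics/side0.png")[90:260,100:400];cv2.imwrite("pics/sidec.png",cv2.resize(im,None,fx=2.6,fy=2.6,interpolation=2))
```

```text
(no output)
```

View pics/topc.png

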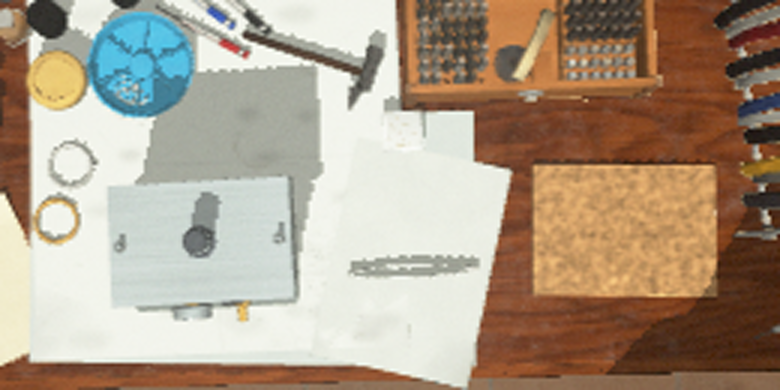

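View pics/sidec.png

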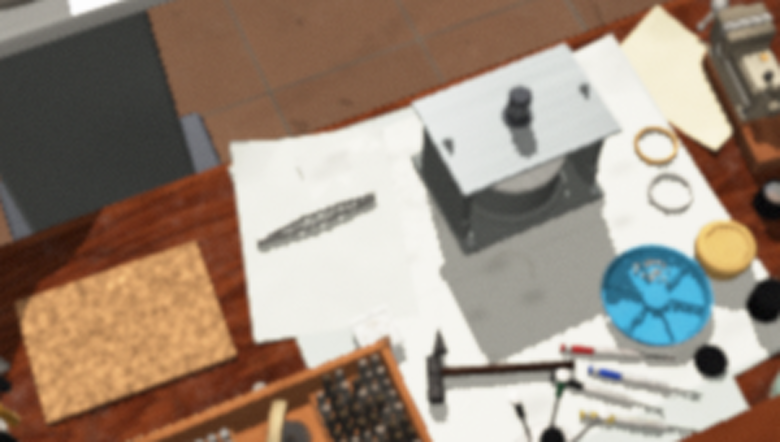

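```bash
python3 -m crank '[[[0.044,-0.025,0],[0,0,0],0.0854],[[0.044,-0.025,0],[0,0,0],0.0854],[[0.044,-0.025,0],[0,0,0],0.0854],[[0.044,-0.025,0],[0,0,0],0.0854],[[0.044,-0.025,0],[0,0,0],0.0854],[[0.044,-0.025,0],[0,0,0],0.0854],[[0.044,-0.025,0],[0,0,0],0.0854],[[0.044,-0.025,0],[0,0,0],0.0854],[[0.044,-0.025,0],[0,0,0],0.0854]]'
python3 -m crank '[[[0,0,0],[0,0,-10],0.0854],[[0,0,0],[0,0,-10],0.0854],[[0,0,0],[0,0,-10],0.0854],[[0,0,0],[0,0,-10],0.0854],[[0,0,0],[0,0,-10],0.0854],[[0,0,0],[0,0,-10],0.0854],[[0,0,0],[0,0,-7.5],0.0854],[[0,0,0],[0,0,0],0.0854]]'
cat >> h.py <<'E'
def go(bot,p,yaw_y):
    """delta in tool axes to world TCP p, with tool y at yaw_y deg, z down"""
    o=bot.get_obs();q=o["tool_rot"];r=R.from_quat([q[1],q[2],q[3],q[0]])
    a=np.radians(yaw_y);y=np.array([np.cos(a),np.sin(a),0]);z=np.array([0,0,-1.]);T=R.from_matrix(np.c_[np.cross(y,z),y,z])
    print("t",o["t"],"pos",np.round(o["eef_pos"],4),"F",np.round(o["contact_force"],1),"w",round(float(o["gripper_width"]),3))
    print("shift",np.round(r.inv().apply(np.array(p)-o["eef_pos"]),4),"turn",np.round(np.degrees((r.inv()*T).as_rotvec()),2))
E
python3 - <<'E'
from station import bot
from h import *
go(bot,[.5145,.366,.24],1.5)
print(bot.get_obs()["q"])
E
```

```text
t: 1.27
eef_pos: [0.5454, -0.2487, 0.2452]
tool_rot: [-0.0, 0.978, 0.208, -0.0]
contact_force: [0.4, 0.4, 0.4]
gripper_width: 1.0
t: 2.28
eef_pos: [0.5445, -0.2502, 0.245]
tool_rot: [-0.0, 0.698, 0.716, -0.0]
contact_force: [0.2, -0.5, -0.7]
gripper_width: 1.001
t 2.275 pos [ 0.5445 -0.2502  0.245 ] F [ 0.2 -0.5 -0.7] w 1.001
shift [ 0.6167 -0.0148  0.0052] turn [-0.03 -0.02 -0.09]
[ 0.60641119  0.37887048 -0.36098665  1.72338933  0.14949279  1.0669859
  0.2210898 ]
```

```bash
python3 -m crank '[[[0.06,-0.0015,0],[0,0,0],0.0854],[[0.06,-0.0015,0],[0,0,0],0.0854],[[0.06,-0.0015,0],[0,0,0],0.0854],[[0.06,-0.0015,0],[0,0,0],0.0854],[[0.06,-0.0015,0],[0,0,0],0.0854],[[0.06,-0.0015,0],[0,0,0],0.0854],[[0.06,-0.0015,0],[0,0,0],0.0854],[[0.06,-0.0015,0],[0,0,0],0.0854],[[0.06,-0.0015,0],[0,0,0],0.0854],[[0.06,-0.0015,0],[0,0,0],0.0854]]'
python3 -m crank '[[[0.0167,0,0],[0,0,0],0.0854],[[0,0,0],[0,0,0],0.0854],[[0,0,0],[0,0,0],0.0854],[[0,0,0],[0,0,0],0.0854]]'
python3 - <<'E'
from station import bot
from h import *
go(bot,[.5145,.366,.132],1.5)
c=bot.calibration("wrist");p,d=bot.read_camera("wrist");cv2.imwrite("pics/w1.png",p[:,:,::-1])
W=cloud(c,d);k=(d>0)&(W[...,2]>.138)&(W[...,2]<.155)&(abs(W[...,0]-.514)<.05)&(abs(W[...,1]-.366)<.05)
print(k.sum(),W[k].mean(0),W[k].min(0),W[k].max(0))
s=((W[...,2]>.1)&(W[...,2]<.12)&(d>0)).astype(np.uint8)
q=max(cv2.findContours(s,0,2)[0],key=cv2.contourArea);print(cv2.boundingRect(q),rect(ray(c,q[:,0],.111)),np.median(W[...,2][s>0]))
E
```

```text
t: 3.52
eef_pos: [0.514, 0.351, 0.2452]
tool_rot: [0.0, 0.699, 0.715, -0.0]
contact_force: [0.8, -0.4, 0.0]
gripper_width: 1.003
t: 4.03
eef_pos: [0.5147, 0.3638, 0.2453]
tool_rot: [0.001, 0.699, 0.715, -0.0]
contact_force: [0.1, -0.5, 0.1]
gripper_width: 1.0
t 4.025 pos [0.5147 0.3638 0.2453] F [ 0.1 -0.5  0.1] w 1.0
shift [ 0.0023 -0.0002  0.1133] turn [ 0.02  0.07 -0.2 ]
711 [0.51386743 0.36870287 0.14359338] [0.50333038 0.35720742 0.13808863] [0.52453912 0.3784192  0.14632779]
(185, 77, 143, 194) [513.9 367.4 103.9 155.4   1.4] 0.1108775743046897
```

View pics/w1.png

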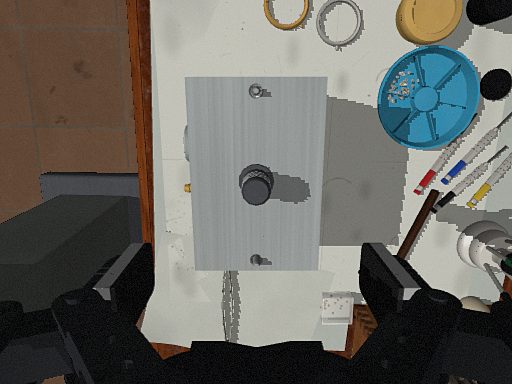

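The wrist view shows the knob at (257,187) between the pins at (255,90) and (257,260), so the plate centre is about (0.514, 0.367). I'll descend and grip.

```bash
python3 -m crank '[[[0.003,-0.0005,0.02],[0,0,0],0.06],[[0,0,0.025],[0,0,0],0.06],[[0,0,0.025],[0,0,0],0.06],[[0,0,0.02],[0,0,0],0.06],[[0,0,0.015],[0,0,0],0.06],[[0,0,0.0075],[0,0,0],0.06],[[0,0,0],[0,0,0],0.06],[[0,0,0],[0,0,0],0.06]]' 60
python3 -m crank '[[[0,0,0],[0,0,0],0.045],[[0,0,0],[0,0,0],0.035],[[0,0,0],[0,0,0],0.026],[[0,0,0],[0,0,0],0.022],[[0,0,0],[0,0,0],0.01],[[0,0,0],[0,0,0],0.01],[[0,0,0],[0,0,0],0.01],[[0,0,0],[0,0,0],0.01]]' 60
python3 - <<'E'
from station import bot
from h import *
go(bot,[.514,.367,.132],1.5)
p,d=bot.read_camera("wrist");cv2.imwrite("pics/w2.png",p[:,:,::-1])
E
```

```text
t: 5.08
eef_pos: [0.5135, 0.3695, 0.1336]
tool_rot: [0.0, 0.698, 0.716, 0.001]
contact_force: [0.2, 0.4, 0.2]
gripper_width: 0.7
t: 6.08
eef_pos: [0.5136, 0.3691, 0.1333]
tool_rot: [0.0, 0.698, 0.716, 0.0]
contact_force: [1.2, -0.8, 4.2]
gripper_width: 0.222
t 6.075 pos [0.5136 0.3691 0.1333] F [ 1.2 -0.8  4.2] w 0.222
shift [-0.0021  0.0003  0.0013] turn [ 0.06 -0.02 -0.02]
```

View pics/w2.png

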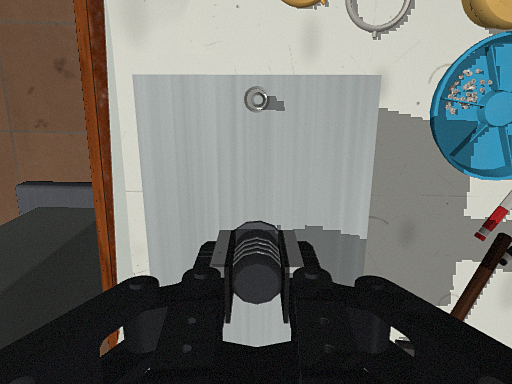

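```bash
python3 -m crank '[[[0,0,-0.002],[0,0,0],0.01],[[0,0,-0.004],[0,0,0],0.01],[[0,0,-0.005],[0,0,0],0.01],[[0,0,-0.005],[0,0,0],0.01],[[0,0,-0.007],[0,0,0],0.01],[[0,0,-0.007],[0,0,0],0.01],[[0,0,-0.01],[0,0,0],0.01],[[0,0,-0.01],[0,0,0],0.01],[[0,0,0],[0,0,0],0.01],[[0,0,0],[0,0,0],0.01]]' 80
python3 - <<'E'
from station import bot
from h import *
o=bot.get_obs();print(o["gripper_width"])
go(bot,[.5145,-.0180,.2],1.5)
for n in("wrist","side"):
    c=bot.calibration(n);p,d=bot.read_camera(n);cv2.imwrite(f"pics/{n}3.png",p[:,:,::-1])
W=cloud(c,d);k=(d>0)&(W[...,2]>.14)&(W[...,2]<.17)&(abs(W[...,0]-.514)<.08)&(abs(W[...,1]-.366)<.1)
A=W[k];co=np.linalg.lstsq(np.c_[A[:,:2],np.ones(len(A))],A[:,2],rcond=None)[0];print(len(A),A.mean(0),co)
E
```

```text
t: 7.38
eef_pos: [0.5131, 0.3688, 0.1827]
tool_rot: [0.0, 0.698, 0.716, -0.0]
contact_force: [-0.2, 0.1, -5.6]
gripper_width: 0.214
0.21448490751151938
t 7.375 pos [0.5131 0.3688 0.1827] F [-0.2  0.1 -5.6] w 0.214
shift [-0.3867 -0.0086 -0.0172] turn [-0.01  0.02 -0.01]
2152 [0.52227503 0.35487843 0.1597434 ] [-0.00654131  0.00299514  0.16209686]
```

View pics/side3.png

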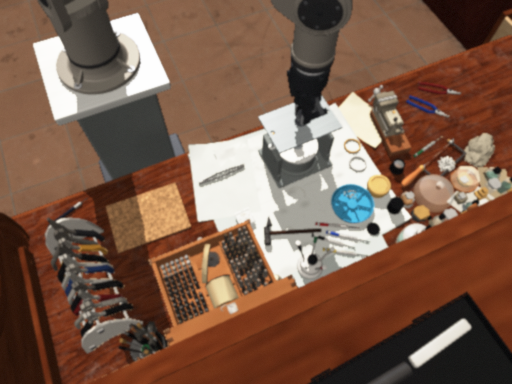

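The side view shows the plate level and clear of the pins, with the lid still shut below it at (300,150). Now I'll carry it to the pad.

```bash
python3 -m crank '[[[-0.015,0,-0.005],[0,0,0],0.01],[[-0.03,-0.001,-0.005],[0,0,0],0.01],[[-0.04,-0.001,-0.005],[0,0,0],0.01],[[-0.045,-0.001,0],[0,0,0],0.01],[[-0.045,-0.001,0],[0,0,0],0.01],[[-0.045,-0.001,0],[0,0,0],0.01],[[-0.045,-0.001,0],[0,0,0],0.01],[[-0.045,-0.001,0],[0,0,0],0.01],[[-0.04,-0.001,0],[0,0,0],0.01],[[-0.025,-0.001,0],[0,0,0],0.01]]'
python3 -m crank '[[[-0.011,0,0],[0,0,0],0.01],[[0,0,0],[0,0,0],0.01],[[0,0,0],[0,0,0],0.01],[[0,0,0],[0,0,0],0.01]]'
python3 - <<'E'
from station import bot
from h import *
go(bot,[.5146,-.0170,.0323],-2)
n="top"
c=bot.calibration(n);p,d=bot.read_camera(n);cv2.imwrite(f"pics/{n}4.png",p[:,:,::-1])
W=cloud(c,d);k=(d>0)&(W[...,2]>.15)&(W[...,2]<.185)&(abs(W[...,0]-.514)<.08)&(abs(W[...,1]+.019)<.11)
A=W[k];co=np.linalg.lstsq(np.c_[A[:,:2],np.ones(len(A))],A[:,2],rcond=None)[0];print(len(A),A.mean(0),A.min(0),A.max(0),co)
E
```

```text
t: 8.72
eef_pos: [0.5132, -0.0097, 0.198]
tool_rot: [0.0, 0.699, 0.715, -0.001]
contact_force: [1.1, 1.0, -4.7]
gripper_width: 0.213
t: 9.22
eef_pos: [0.5142, -0.0158, 0.1978]
tool_rot: [-0.0, 0.697, 0.717, 0.0]
contact_force: [-0.7, 0.3, -5.3]
gripper_width: 0.214
t 9.225 pos [ 0.5142 -0.0158  0.1978] F [-0.7  0.3 -5.3] w 0.214
shift [-0.0013  0.0003  0.1655] turn [ 0.   -0.03  3.62]
1461 [0.51209881 0.01871361 0.17666999] [ 0.46124635 -0.08954883  0.1704581 ] [0.56768571 0.06036447 0.18458728] [-0.00087277 -0.00130568  0.17714137]
```

View pics/top4.png

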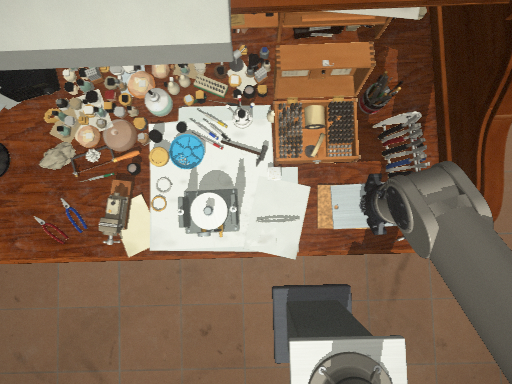

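```bash
python3 -m crank '[[[-0.0005,0,0.015],[0,0,1.8],0.01],[[-0.0005,0,0.03],[0,0,1.8],0.01],[[0,0,0.035],[0,0,0],0.01],[[0,0,0.035],[0,0,0],0.01],[[0,0,0.025],[0,0,0],0.01],[[0,0,0.012],[0,0,0],0.01],[[0,0,0.006],[0,0,0],0.01],[[0,0,0],[0,0,0],0.01],[[0,0,0],[0,0,0],0.01]]'
python3 -m crank '[[[0,0,0.003],[0,0,0],0.01],[[0,0,0.002],[0,0,0],0.01],[[0,0,0.002],[0,0,0],0.01],[[0,0,0],[0,0,0],0.01]]'
```

```text
t: 10.4
eef_pos: [0.5149, -0.0181, 0.0407]
tool_rot: [0.001, 0.72, 0.694, 0.001]
contact_force: [-0.5, 0.4, -4.6]
gripper_width: 0.219
t: 10.9
eef_pos: [0.5141, -0.0181, 0.0326]
tool_rot: [-0.0, 0.72, 0.694, -0.0]
contact_force: [-0.1, 0.9, -4.9]
gripper_width: 0.214
```

```bash
python3 -m crank '[[[0,0,0.001],[0,0,0],0.01],[[0,0,0],[0,0,0],0.01]]'; python3 -m crank '[[[0,0,0.001],[0,0,0],0.01],[[0,0,0],[0,0,0],0.01]]'
```

```text
t: 11.15
eef_pos: [0.5142, -0.0181, 0.0323]
tool_rot: [0.0, 0.72, 0.694, -0.0]
contact_force: [-2.9, -0.1, 3.9]
gripper_width: 0.214
t: 11.4
eef_pos: [0.5143, -0.0181, 0.0322]
tool_rot: [0.0, 0.72, 0.694, -0.0]
contact_force: [-7.1, -0.4, 16.0]
gripper_width: 0.217
```

The plate is seated on the pad. I'll ease off the push, then open.

```bash
python3 -m crank '[[[0,0,-0.0012],[0,0,0],0.01],[[0,0,0],[0,0,0],0.01],[[0,0,0],[0,0,0],0.025],[[0,0,0],[0,0,0],0.035],[[0,0,0],[0,0,0],0.05],[[0,0,0],[0,0,0],0.06],[[0,0,0],[0,0,0],0.06],[[0,0,0],[0,0,0],0.06],[[0,0,0],[0,0,0],0.06]]'
python3 -m crank '[[[0,0,-0.01],[0,0,0],0.06],[[0,0,-0.02],[0,0,0],0.06],[[0,0,-0.03],[0,0,0],0.06],[[0,0,-0.04],[0,0,0],0.06],[[0,0,-0.04],[0,0,0],0.06],[[0,0,-0.02],[0,0,0],0.06],[[0,0,0],[0,0,0],0.06]]'
python3 - <<'E'
from station import bot
from h import *
go(bot,[.514,.367,.192],1.5)
for n in("side","top"):
    c=bot.calibration(n);p,d=bot.read_camera(n);cv2.imwrite(f"pics/{n}5.png",p[:,:,::-1])
    W=cloud(c,d)
    k=(d>0)&(W[...,2]>.08)&(W[...,2]<.1)&(abs(W[...,0]-.514)<.03)&(abs(W[...,1]-.367)<.03)
    print(n,"lidknob",k.sum(),W[k].mean(0),W[k].min(0),W[k].max(0))
    k=(d>0)&(abs(W[...,0]-.515)<.04)&(abs(W[...,1]-.05)<.1)&(W[...,1]<.04)&(W[...,2]<.02)
    A=W[k];print(np.linalg.lstsq(np.c_[A[:,:2],np.ones(len(A))],A[:,2],rcond=None)[0],A[:,2].mean())
E
```

```text
t: 12.52
eef_pos: [0.5142, -0.0181, 0.032]
tool_rot: [0.0, 0.72, 0.694, 0.0]
contact_force: [0.2, -0.4, 0.5]
gripper_width: 0.706
t: 13.4
eef_pos: [0.5153, -0.018, 0.1941]
tool_rot: [0.002, 0.72, 0.694, 0.001]
contact_force: [-0.1, 0.2, -0.1]
gripper_width: 0.703
t 13.4 pos [ 0.5153 -0.018   0.1941] F [-0.1  0.2 -0.1] w 0.703
shift [ 0.3847 -0.0155  0.002 ] turn [ 0.24  0.02 -3.62]
side lidknob 84 [0.51634185 0.3662121  0.09098972] [0.50294129 0.35651993 0.08087037] [0.52551523 0.37855446 0.09680285]
[ 0.00182703 -0.00522086  0.00893552] 0.009901331461283734
top lidknob 59 [0.51393615 0.36455083 0.09387473] [0.50431924 0.35456339 0.08114265] [0.52289503 0.37472591 0.09899477]
[ 0.00337794 -0.00017418  0.00959344] 0.011333092176468195
```

View pics/side5.png

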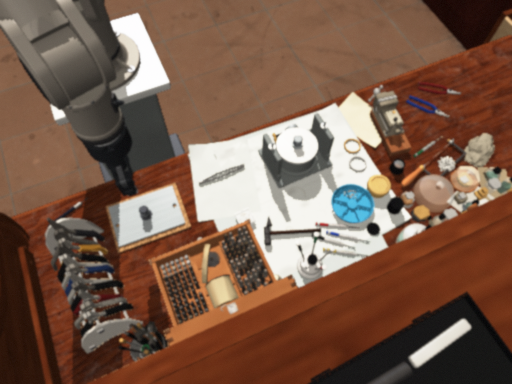

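The side view shows the plate flat and centred on the cork with its knob at (145,212), and the lid knob uncovered at (298,140). Moving over the lid.

```bash
python3 -m crank '[[[0.03,-0.0015,0],[0,0,-1.8],0.06],[[0.045,-0.0015,0],[0,0,-1.8],0.06],[[0.045,-0.001,0],[0,0,0],0.06],[[0.045,0,0],[0,0,0],0.06],[[0.045,0,0],[0,0,0],0.06],[[0.045,0,0],[0,0,0],0.06],[[0.045,0,0],[0,0,0],0.06],[[0.045,0,0],[0,0,0],0.06],[[0.03,0,0],[0,0,0],0.06]]'
python3 -m crank '[[[0.009,0,0],[0,0,0],0.06],[[0,0,0],[0,0,0],0.06],[[0,0,0],[0,0,0],0.06],[[0,0,0],[0,0,0],0.06]]'
python3 - <<'E'
from station import bot
from h import *
go(bot,[.514,.367,.086],1.5)
c=bot.calibration("wrist");p,d=bot.read_camera("wrist");cv2.imwrite("pics/w6.png",p[:,:,::-1])
W=cloud(c,d);k=(d>0)&(W[...,2]>.08)&(W[...,2]<.1)&(abs(W[...,0]-.514)<.03)&(abs(W[...,1]-.367)<.03)
print(k.sum(),W[k].mean(0),W[k].min(0),W[k].max(0))
E
```

```text
t: 14.62
eef_pos: [0.5023, 0.3589, 0.1903]
tool_rot: [-0.001, 0.697, 0.717, -0.001]
contact_force: [-0.8, 0.0, 0.8]
gripper_width: 0.7
t: 15.12
eef_pos: [0.5041, 0.3643, 0.1919]
tool_rot: [0.0, 0.699, 0.716, -0.0]
contact_force: [-0.5, -0.1, -0.5]
gripper_width: 0.704
t 15.125 pos [0.5041 0.3643 0.1919] F [-0.5 -0.1 -0.5] w 0.704
shift [0.0026 0.01   0.1059] turn [ 0.01  0.05 -0.11]
881 [0.51369014 0.36898322 0.09244669] [0.50324621 0.35654381 0.08007977] [0.52500216 0.37867542 0.09561634]
```

View pics/w6.png

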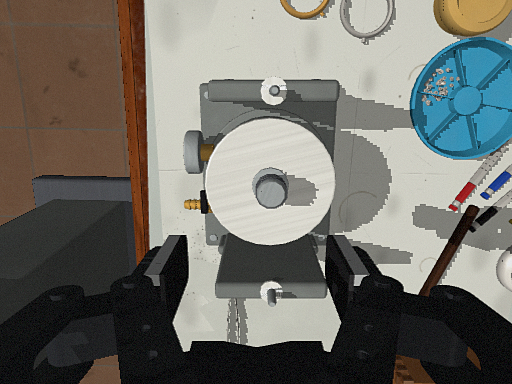

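The lid knob is at (271,187) and the pins at (274,90) and (271,293). I'll correct sideways, then go down.

```bash
python3 -m crank '[[[0.003,0.01,0],[0,0,0],0.06],[[0,0,0.02],[0,0,0],0.06],[[0,0,0.025],[0,0,0],0.06],[[0,0,0.025],[0,0,0],0.06],[[0,0,0.018],[0,0,0],0.06],[[0,0,0.010],[0,0,0],0.06],[[0,0,0.006],[0,0,0],0.06],[[0,0,0],[0,0,0],0.06],[[0,0,0],[0,0,0],0.06]]' 80
python3 - <<'E'
from station import bot
from h import *
go(bot,[.514,.367,.086],1.5)
E
```

```text
t: 16.3
eef_pos: [0.5138, 0.3694, 0.0888]
tool_rot: [0.0, 0.698, 0.716, 0.001]
contact_force: [-0.1, 0.2, -1.2]
gripper_width: 0.707
t 16.3 pos [0.5138 0.3694 0.0888] F [-0.1  0.2 -1.2] w 0.707
shift [-0.0024  0.0001  0.0028] turn [ 0.06 -0.04 -0.01]
```

```bash
python3 -m crank '[[[-0.002,0,0.003],[0,0,0],0.05],[[0,0,0],[0,0,0],0.035],[[0,0,0],[0,0,0],0.027],[[0,0,0],[0,0,0],0.022],[[0,0,0],[0,0,0],0.01],[[0,0,0],[0,0,0],0.01],[[0,0,0],[0,0,0],0.01],[[0,0,0],[0,0,0],0.01],[[0,0,0],[0,0,0],0.01]]' 90
python3 - <<'E'
from station import bot
from h import *
go(bot,[.514,.367,.086],1.5)
p,d=bot.read_camera("wrist");cv2.imwrite("pics/w7.png",p[:,:,::-1])
E
```

```text
t: 17.42
eef_pos: [0.5139, 0.3672, 0.0856]
tool_rot: [0.0, 0.698, 0.716, 0.0]
contact_force: [0.2, -0.9, 6.2]
gripper_width: 0.223
t 17.425 pos [0.5139 0.3672 0.0856] F [ 0.2 -0.9  6.2] w 0.223
shift [-0.0002  0.0001 -0.0004] turn [ 0.05 -0.02 -0.02]
```

View pics/w7.png

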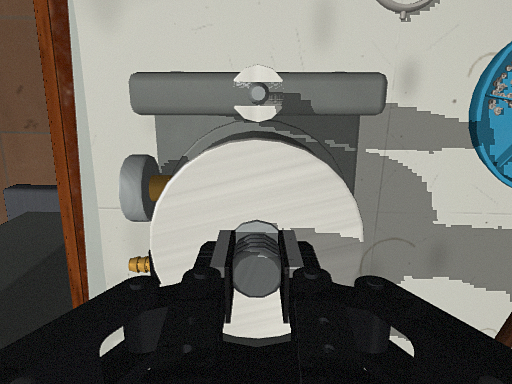

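The lid's knob is held squarely between the pads at (258,262). Now a slow pull in 1 mm steps, watching the force.

```bash
python3 -m crank '[[[0,0,-0.001],[0,0,0],0.01],[[0,0,-0.001],[0,0,0],0.01],[[0,0,-0.001],[0,0,0],0.01],[[0,0,0],[0,0,0],0.01]]' 100
python3 -m crank '[[[0,0,-0.001],[0,0,0],0.01],[[0,0,-0.001],[0,0,0],0.01],[[0,0,0],[0,0,0],0.01]]'
```

```text
t: 17.98
eef_pos: [0.5134, 0.3667, 0.0876]
tool_rot: [0.0, 0.698, 0.716, -0.0]
contact_force: [0.6, -0.6, -4.4]
gripper_width: 0.22
t: 18.35
eef_pos: [0.5136, 0.3668, 0.0898]
tool_rot: [0.0, 0.698, 0.716, -0.0]
contact_force: [2.5, 0.1, -6.8]
gripper_width: 0.215
```

```bash
python3 -m crank '[[[0,0,-0.001],[0,0,0],0.01],[[0,0,-0.001],[0,0,0],0.01],[[0,0,0],[0,0,0],0.01]]'
python3 -m crank '[[[0,0,-0.001],[0,0,0],0.01],[[0,0,-0.001],[0,0,0],0.01],[[0,0,0],[0,0,0],0.01]]'
python3 -m crank '[[[0,0,-0.001],[0,0,0],0.01],[[0,0,-0.001],[0,0,0],0.01],[[0,0,0],[0,0,0],0.01]]'
```

```text
t: 18.73
eef_pos: [0.5134, 0.3667, 0.0917]
tool_rot: [0.0, 0.698, 0.716, -0.0]
contact_force: [2.8, 0.9, -12.6]
gripper_width: 0.218
t: 19.1
eef_pos: [0.5138, 0.3676, 0.0956]
tool_rot: [0.0, 0.698, 0.716, 0.001]
contact_force: [0.8, -1.4, 2.3]
gripper_width: 0.215
t: 19.48
eef_pos: [0.5136, 0.3676, 0.0967]
tool_rot: [0.0, 0.698, 0.716, 0.001]
contact_force: [1.6, -2.0, 1.6]
gripper_width: 0.217
```

It came free without a jump; the force flipped at about 10 mm. Raising the rest of the way to about 20 mm.

```bash
python3 -m crank '[[[0,0,-0.0015],[0,0,0],0.01],[[0,0,-0.0015],[0,0,0],0.01],[[0,0,-0.002],[0,0,0],0.01],[[0,0,-0.002],[0,0,0],0.01],[[0,0,-0.002],[0,0,0],0.01],[[0,0,-0.0005],[0,0,0],0.01],[[0,0,0],[0,0,0],0.01],[[0,0,0],[0,0,0],0.01],[[0,0,0],[0,0,0],0.01],[[0,0,0],[0,0,0],0.01]]'
python3 - <<'E'
from station import bot
from h import *
go(bot,[.514,.367,.106],1.5)
for n in("wrist","side","top"):
    c=bot.calibration(n);p,d=bot.read_camera(n);cv2.imwrite(f"pics/{n}8.png",p[:,:,::-1])
    W=cloud(c,d);k=(d>0)&(np.hypot(W[...,0]-.514,W[...,1]-.367)<.046)&(np.hypot(W[...,0]-.514,W[...,1]-.367)>.02)&(W[...,2]>.083)&(W[...,2]<.097)
    A=W[k]
    if len(A)>50:print(n,len(A),np.median(A[:,2]),np.linalg.lstsq(np.c_[A[:,:2],np.ones(len(A))],A[:,2],rcond=None)[0])
im=cv2.imread("pics/side8.png");cv2.imwrite("pics/side8c.png",cv2.resize(im[80:280,90:400],None,fx=2.5,fy=2.5))
E
```

```text
t: 20.72
eef_pos: [0.5134, 0.3671, 0.1054]
tool_rot: [-0.0, 0.698, 0.716, -0.0]
contact_force: [-0.2, -0.5, -2.9]
gripper_width: 0.212
t 20.725 pos [0.5134 0.3671 0.1054] F [-0.2 -0.5 -2.9] w 0.212
shift [-0.0001  0.0006 -0.0006] turn [-0.  0. -0.]
wrist 16941 0.08762200061912165 [-0.00132246  0.00072023  0.08803284]
side 583 0.08779929572408929 [-0.00081462 -0.00361961  0.08934065]
```

View pics/side8c.png

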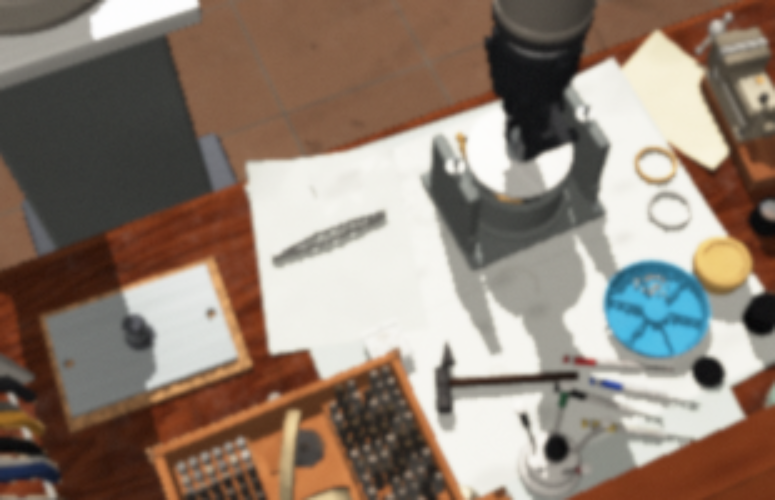

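View pics/wrist8.png

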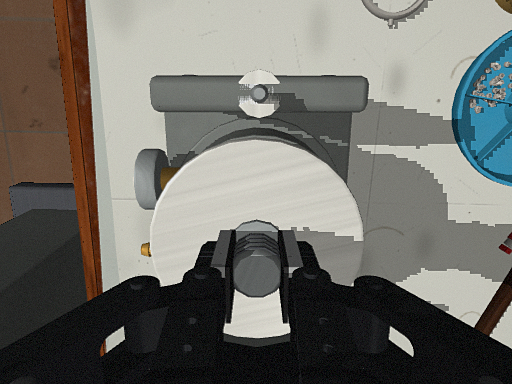

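View pics/top8.png

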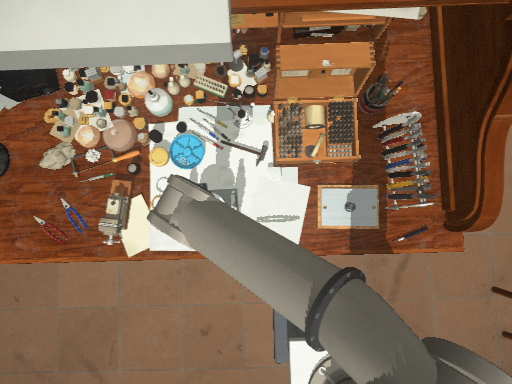

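The lid's flange top is at 0.0877 m, so its underside is at about 0.080 m. It is level within about 0.004 rad, and the tool carries about 2.9 N, roughly the lid's weight. The plate is centred on the pad at (349,207) in the top view, and the bystanders I can see look unmoved.

Run:
```python
from station import bot
print(bot.get_obs()["joint_vel"].__abs__().max() if hasattr(bot.get_obs()["joint_vel"],"max") else bot.get_obs()["joint_vel"])
print(bot.hand_in())
```

```text
0.00140366312531751
the job is handed in; nothing more can be done
None
```

I handed the job in at about 21 s of the 54 s allowed, with the gripper still holding the lid over the pot. Handing in gives no verdict, so the results below are my own last checks.

- **Cover plate:** I lifted it straight off the pins and laid it flat on the cork pad. Its centre came down within a few millimetres of the pad's centre, and I let go of it there.
- **Lid:** I pulled it in 1 mm steps. The highest pull I read was about 12.6 N, below the quoted 15 N peak, because I only read the force every few rows. It came free without a jump.
- **Final hold:**
  - The lid is about 20 mm above its seat and level to about 0.004 rad.
  - It is over the pot's middle to within about 1 mm.
  - The tool carries about 2.9 N, roughly the lid's own weight, so nothing else appears to be supporting it.
- **Other things on the desk:** the tweezers, dish and rings look unmoved in the last side view. I judged this by eye and did not measure it. The clear box shows only faintly.

None of my checks failed. The cameras and the arm's position readings agreed to about 2 mm.

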